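Put the coin cup back in the bar till

ROBOT

A 7-joint arm with a two-finger parallel gripper is mounted at the origin on the work surface. World frame = base frame: x ahead of the robot, y to its left, z up, the work surface at z = 0. Lengths are in m, angles in rad, forces in N, time in s.
With the tool pointing down it reaches from about 0.35 to 0.9 m from the base axis. Payload 7.2 kg.
Tool frame: the origin (TCP) lies midway between the tips of the shut fingers; the grasp point (between the pads) lies 19 mm behind it; z points along the fingers, y is the line along which they close (so a half turn about z gives the same grasp; the last joint's range is limited). The gripper opens to 88 mm and grips with 3 to 60 N. Pads are 20 mm wide; open, the fingers measure 115 mm over their backs; the gripper's body (75 mm by 178 mm) begins 61 mm behind the grasp point.
Start: joints at [1.196, 0.411, -0.013, 1.596, 0.006, 1.134, -0.082], TCP at [0.189, -0.596, 0.223] pointing down, gripper open.
Joint ranges: [-2.95, 2.95], [-0.29, 1.99], [-1.47, 1.44], [0.14, 2.54], [-1.03, 4.17], [0.13, 1.85], [-2.86, 2.86]. Speed limits (rad/s): [2.39, 2.39, 3.01, 3.01, 3.14, 3.14, 3.14].

INTERFACE

Orientations are given as a 3x3 rotation matrix whose columns are the frame's x, y, z axes.
In Python, from station import ctrl, vision, job gives the robot as it stands.
- The arm moves only by the tool send_rows, never from a script. Its argument "plan" is a list that holds one entry, the list of rows, each a list of 7 numbers: the shift along the world's x, y, z in units of 60 mm (1.0 is 60 mm), then the turn, a rotation vector about the world's x, y, z in units of 10 degrees (1.0 is 10 degrees), then the gripper command: -1 is fully open, 1 is shut, values between are in proportion. A call has 1 to 20 rows; each row shifts and turns the commanded pose from where the row before left it; what a row does not reach is not made up. A row lasts 1/8 s, in which the tool goes at most 62.5 mm and 10.7 degrees, less where a joint would pass 70% of its speed; a pose out of reach is approached as far as the arm can. A call is refused whole if a number of a shift passes 1 or a number of a turn 1, either way. A call with a gripper value outside its range is refused whole. The fingers move at their own pace and stop on an object; the grip force is fixed at half the most. Time passes only in rows, so rows that do not move let the fingers close. It gives the time, the measured TCP pose, the force, the opening and the grip force at its end, in the units of the state.
- ctrl.read_state(): the state, without advancing time (a new reading comes with each control period).
- vision.get_image(name): name is "side" or "top" or "wrist"; returns a dict with "color" (400x640x3 uint8, red, green, blue), "z_map" (400x640 float32, m along the optical axis (not along the pixel's ray), 0 where there is no reading), "intrinsics" (3x3 intrinsics, pixels), "D" ([k1, k2, p1, p2, k3] as OpenCV has them; the pictures are not rectified), "extrinsics" (4x4, takes a point from world to camera coordinates); the wrist camera has in their place "hand_eye" (4x4, takes a point from camera to tool coordinates, whose origin is the TCP and whose axes are the flange's). Camera axes: x right, y down, z forward; pixel columns grow to the right and rows downward; lengths in m; the calibration is good to about 2 mm. A picture is of the moment at which its call begins: read the wrist's pose just before it.
- job.sign_off(): hands the job in; it is judged then, once.
The state is a dict: "time": time; "joints": joint angles; "joint_velocities": joint speeds; "joint_efforts": joint torques, N m; "tcp_pos": TCP position; "tcp_rot": TCP orientation; "force": force on the tool from outside, world axes, zero at the start; "torque": the same for the moment, N m; "gripper_width": finger opening in m; "finger_force": force on a finger pad.
Only numpy, scipy, OpenCV 4.12 (cv2) and the standard library are available. Lean on these libraries where they do the work, as an engineer would, in place of code of your own. Each camera call takes 0.05 s, during which the arm holds its last target. There are 200 camera calls.

TASK

Put the loose coin cup back in the bar's cash drawer: press the release button on top of the till so the drawer springs out, set the cup down (do not drop it) squarely and fully home in the empty bay between the other two cups, then push the drawer in by its front until it clicks and stays shut. Go gently: neither ram nor slam the drawer, and leave the other things on the bar where they are.

Things in the scene. Friction and masses are not known exactly. Their poses are not given: they have to be found in the camera images.
- till: Low dark metal cash drawer, 330 deep (x) x 340 wide (y) x 95 mm high, fixed. Origin: centre of its underside; +x to its back, +y to its left seen from the robot. The face of the shut drawer's front panel lies 165 mm before the origin, the edge of the top plate 14 mm behind that face. The drawer opening is 70 mm high above the counter: a cup not right down in its bay catches there.
- drawer (a joint): Drawer travel out along the till's -x, m: 0 to 0.001 shut and latched, 0.140 fully out. A spring of 4 N pushes it out in 1 s once freed, and again if let go before it latches. Pushing in takes 5 N, 8 to 15 N from 16 to 8 mm, 5 N, then 9 to 17 N over the last 2 mm, differing from till to till, until it clicks at 0 against a stiff buffer. 21 N felt there is enough; 28 N or more is ramming.
- drawer_front (a point): Middle of the outer face of the drawer's flat front panel, moves with the drawer, 60 mm above the counter. Axes as the till's. The panel is 336 mm wide, 15 mm thick and reaches from 13 to 91 mm above the counter. No handle: push it anywhere near this point.
- release (a joint): Release button, m: 0 up, 0.010 fully down; grows downwards. The loaded latch makes it stiff: 7 to 11 N until the drawer is freed at 3 to 6 mm, then it gives way and takes 4 to 5 N to the bottom; it springs back by itself. It also dips and snaps up as the drawer is pushed home.
- button_top (a point): Centre of the round steel button's top, 24 mm in diameter, 13 mm above the till's top plate (108 mm above the counter), near the till's left front corner (47 mm behind the shut front panel's face, 130 mm to the left of the middle).
- bay (a point): Drawer point: floor centre of the empty middle bay, 17 mm up, if the tray lay mid-way; moves with the drawer. The black coin tray has side play: the real bay lies up to 6 mm to either side (till's y) of this point, so look or feel for it. Bay 53 (x) x 67 mm (y), walls 14 mm high. Cups fixed in the bays beside it stand 13 mm off a seated cup; before it 32 mm are free, behind it 57 (drawer out).
- coin_cup: Empty grey plastic coin cup, a plain rectangular open box of 50 mm (its x) by 64 mm (its y) by 45 mm high, walls 3 mm, 90 g, standing upright on the counter left of the till. Origin: centre of its underside, z up. It fits the bay with its 50 mm side along the till's x, either way round, with 1.5 mm play on each side.
- tumbler: Bystander: clear drinking glass, 74 mm across, 88 mm high, on the counter. Origin: centre of its foot.
- chips: Bystander: stack of poker chips, 39 mm across, 41 mm high, on the counter. Origin: centre of its underside.
- tip_jar: Bystander: green glass jar, 90 mm across, 110 mm high, standing on the middle of the till's top plate. Origin: centre of its foot.
- deck: Bystander: boxed deck of cards, 66 x 92 x 19 mm, lying on the counter. Origin: centre of its underside.
- bottle: Bystander: brown bottle, 60 mm across, 225 mm high, on the counter. Origin: centre of its foot.
- opener: Bystander: flat steel bottle opener, 137 mm long, 5 mm thick, lying on the counter. Origin: middle of its underside.
- chalk: Bystander: cube of cue chalk, 23 mm, on the counter. Origin: centre of its underside.
There are look-alikes about, which are no part of the job. Several things look just like the coin_cup: the one meant starts farthest to the robot's right.

How it is judged:
By the outcome, as a careful person would: the job done as asked, in the order asked, and still so for the second after the job is handed in, with the robot touching nothing.
It also fails if it takes over 72 s, if anything falls off the work surface, if the arm or the gripper's body presses on something with over 40 N, if the wrist force passes 120 N, or if a joint passes its speed limit or range.

## Working session

There is one attempt and no reset: what is moved stays moved. The work goes in short steps, Python scripts to look and compute and a tool call to move; the robot and the scene stay as the last step left them, time stands still between calls to the robot, and variables do not carry over. Pictures are saved under pics/ and viewed, at most 10 in all, crops included, and the job is handed in when it is done.

Besides the shell and the picture viewer there is one more tool, called after "Request:" as name([rows], argument=value, ...), one row to a line, values as JSON. send_rows: Moves the arm, as the interface text tells. Its arguments: {"type":"object","properties":{"plan":{"type":"array","items":{"type":"array","items":{"type":"array","items":{"type":"number"}}}}},"required":["plan"]}

```bash
mkdir -p pics; ls; cat > h.py <<'E'
import numpy as np, cv2
from station import ctrl, vision, job
def cam(name):
    s=ctrl.read_state(); im=vision.get_image(name)
    if name=="wrist":
        T=np.eye(4);T[:3,:3]=s["tcp_rot"];T[:3,3]=s["tcp_pos"]; im["c2w"]=T@np.array(im["hand_eye"])
    else: im["c2w"]=np.linalg.inv(im["extrinsics"])
    return im
def cloud(im):
    h,w=im["z_map"].shape
    u,v=np.meshgrid(np.arange(w),np.arange(h))
    p=cv2.undistortPoints(np.stack([u,v],-1).reshape(-1,1,2).astype(np.float64),im["intrinsics"],np.array(im["D"],float)).reshape(h,w,2)
    z=im["z_map"].astype(float)
    P=np.dstack([p[...,0]*z,p[...,1]*z,z])@im["c2w"][:3,:3].T+im["c2w"][:3,3]
    P[z==0]=np.nan
    return P
def save(im,f): cv2.imwrite(f,im["color"][...,::-1])
E
python3 - <<'E'
from h import *
for n in("top","side"):
    im=cam(n); save(im,f"pics/{n}0.png"); P=cloud(im); np.save(f"/tmp/{n}.npy",P)
    print(n,im["c2w"].round(3))
    for v in range(20,400,40): print(v,[tuple(P[v,u].round(3)) for u in range(40,640,112)])
print(ctrl.read_state())
E
```

```text
pics
top [[-0.079 -0.973  0.215  0.245]
 [-0.997  0.078 -0.015  0.034]
 [-0.002 -0.216 -0.976  1.375]
 [ 0.     0.     0.     1.   ]]
20 [(np.float64(1.251), np.float64(1.015), np.float64(0.204)), (np.float64(1.249), np.float64(0.614), np.float64(0.133)), (np.float64(1.251), np.float64(0.197), np.float64(0.07)), (np.float64(1.253), np.float64(-0.247), np.float64(0.02)), (np.float64(1.253), np.float64(-0.727), np.float64(-0.016)), (np.float64(1.254), np.float64(-1.258), np.float64(-0.038))]
60 [(np.float64(1.254), np.float64(1.19), np.float64(-0.041)), (np.float64(1.251), np.float64(0.726), np.float64(-0.129)), (np.float64(1.115), np.float64(0.212), np.float64(0.007)), (np.float64(1.049), np.float64(-0.219), np.float64(0.055)), (np.float64(1.056), np.float64(-0.683), np.float64(-0.003)), (np.float64(1.247), np.float64(-1.491), np.float64(-0.372))]
100 [(np.float64(1.021), np.float64(1.111), np.float64(0.028)), (np.float64(0.945), np.float64(0.625), np.float64(0.076)), (np.float64(0.943), np.float64(0.219), np.float64(0.004)), (np.float64(0.866), np.float64(-0.194), np.float64(0.092)),
[... 6584 characters left out ...]
697973e-03, -2.45289150e-03,  7.98011352e-05, -2.64558056e-03,
       -1.47282681e-03,  4.43935489e-05, -8.38063680e-04]), 'joint_efforts': array([ 2.83827438e-03, -5.89102221e+01,  6.43824711e-01, -2.91710114e+01,
       -5.37880347e-02,  1.45359419e-02,  3.42334340e-05]), 'tcp_pos': array([ 0.18860015, -0.59540908,  0.22192686]), 'tcp_rot': array([[ 9.53305610e-01,  3.02006922e-01, -4.82405010e-04],
       [ 3.02007301e-01, -9.53304699e-01,  1.31923429e-03],
       [-6.14610765e-05, -1.40332328e-03, -9.99999013e-01]]), 'force': array([-0.13053061,  0.92126845,  0.14803715]), 'torque': array([-0.05250529,  0.07313245,  0.01948437]), 'finger_force': 0.0, 'gripper_width': 0.08765872383562387}
```

View pics/top0.png

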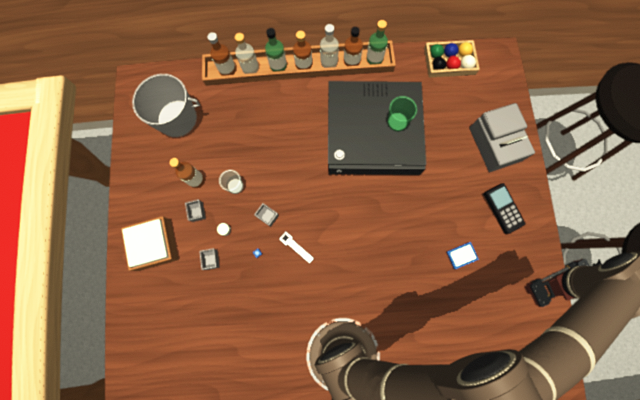

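View pics/side0.png

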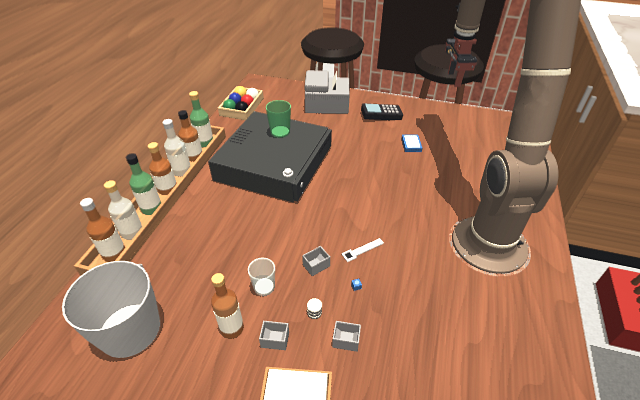

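The top view shows three look-alike grey cups at (266,214), (195,210) and (208,259). Of these, (266,214) is farthest to the robot's right, so that is my choice. The till is at (376,128), its button at (339,155) and the jar at (402,114). The side view agrees, with the same cup at (316,260) and the button at (288,172).

```bash
python3 - <<'E'
from h import *
P={n:np.load(f"/tmp/{n}.npy") for n in("top","side")}
c=cv2.imread("pics/top0.png")[185:265,215:325]; c=cv2.resize(c,None,fx=5,fy=5,interpolation=cv2.INTER_CUBIC)
cv2.imwrite("pics/cupcrop.png",c)
def rect(Q):
    r=cv2.minAreaRect((Q[:,:2]*1000).astype(np.float32)); return np.round(r[0],1),np.round(r[1],1),round(r[2],1)
for n,(u0,u1,v0,v1) in dict(top=(315,435,70,180),side=(200,340,100,205)).items():
    Q=P[n][v0:v1,u0:u1].reshape(-1,3); Q=Q[(Q[:,2]>.088)&(Q[:,2]<.1035)]; print(n,"till",rect(Q),len(Q),np.median(Q[:,2]))
    Q=P[n][v0:v1,u0:u1]
for n,wins in dict(top=[(250,282,198,230)],side=[(300,333,244,276)]).items():
    for u0,u1,v0,v1 in wins:
        Q=P[n][v0:v1,u0:u1].reshape(-1,3); R=Q[(Q[:,2]>.036)&(Q[:,2]<.055)];print(n,"cup rim",rect(R),len(R)); R=Q[(Q[:,2]>.012)&(Q[:,2]<.055)];print(n,"cup all",rect(R),len(R))
def ray(n,u,v,z):
    im=cam(n); d=cv2.undistortPoints(np.array([[[u,v]]],float),im["intrinsics"],np.array(im["D"],float))[0,0]
    T=im["c2w"]; d=T[:3,:3]@np.r_[d,1]; o=T[:3,3]; return (o+d*(z-o[2])/d[2]).round(4)
print("button",ray("top",339.5,155,.108),ray("side",288.3,171.5,.108))
# till top corners & front edge at top-plate
for n,pts in dict(top=[(328.5,165.5,.095),(424,166,.095),(328,82,.095),(422,82,.095),(267,214,.045)]).items():
    for p in pts: print(n,p,ray(n,*p))
for nm,u,v,z in (("tumbler",231,182,.06),("opener",283,236,.005),("opener2",312,261,.005),("chips",223,229,.041),("jar",403,106,.2)): print(nm,ray("top",u,v,z))
E
```

```text
top till (array([ 776. , -183.2]), array([339.8, 333.5]), 85.0) 7520 0.09438856638073889
side till (array([ 841.2, -187.3]), array([348.3, 463.4]), 84.9) 5013 0.09627855602992619
top cup rim (array([492.3, 226.9]), array([65.2, 50.1]), 50.2) 69
top cup all (array([492.1, 226.8]), array([65.6, 50.3]), 50.4) 128
side cup rim (array([493.6, 228.6]), array([64.9, 54.8]), 51.1) 174
side cup all (array([494.2, 229. ]), array([66.4, 54.6]), 50.3) 425
button [ 0.664 -0.044  0.108] [ 0.6655 -0.0364  0.108 ]
top (328.5, 165.5, 0.095) [ 0.6337 -0.004   0.095 ]
top (424, 166, 0.095) [ 0.6063 -0.3313  0.095 ]
top (328, 82, 0.095) [ 0.9488 -0.0277  0.095 ]
top (422, 82, 0.095) [ 0.9235 -0.3689  0.095 ]
top (267, 214, 0.045) [0.4914 0.2212 0.045 ]
tumbler [0.612  0.3401 0.06  ]
opener [0.4157 0.1742 0.005 ]
opener2 [0.3206 0.0785 0.005 ]
chips [0.4514 0.377  0.041 ]
jar [ 0.7856 -0.2607  0.2   ]
```

View pics/cupcrop.png

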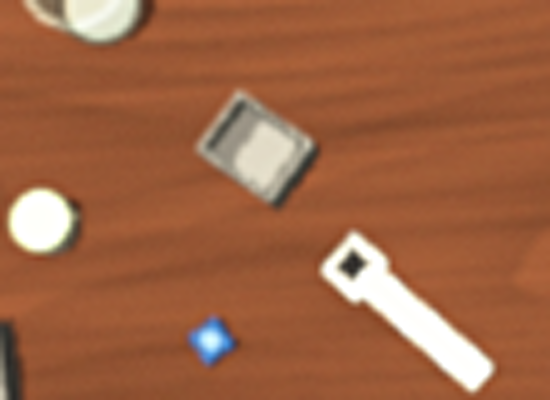

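The crop shows one open grey cup whose long side runs up-left, beside the opener and the chalk. I'm going with it: centre (0.493, 0.227), long axis at about 50°. The till's yaw is about -5°. Next I'll move above the button.

Request:
send_rows([
  [[0.57,0.66,0,0,0,0.234,1],[0.57,0.66,0,0,0,0.234,1],[0.57,0.66,0,0,0,0.234,1],[0.57,0.66,0,0,0,0.234,1],[0.57,0.66,0,0,0,0.234,1],[0.57,0.66,0,0,0,0.234,1],[0.57,0.66,0,0,0,0.234,1],[0.57,0.66,0,0,0,0.234,1],[0.57,0.66,0,0,0,0.234,1],[0.57,0.66,0,0,0,0.234,1],[0.57,0.66,0,0,0,0.234,1],[0.57,0.66,0,0,0,0.234,1],[0.57,0.66,0,0,0,0.234,1],[0.57,0.66,0,0,0,0.234,1],[0,0,0,0,0,0,1],[0,0,0,0,0,0,1]],
])

```text
time: 2.7
tcp_pos: [0.6672, -0.042, 0.2222]
tcp_rot: [[0.638, 0.77, -0.001], [0.77, -0.638, -0.001], [-0.001, -0.0, -1.0]]
force: [0.2, -1.1, -0.1]
gripper_width: 0.0009
finger_force: 0.0
```

```bash
python3 - <<'E'
from h import *
im=cam("wrist"); save(im,"pics/w1.png"); P=cloud(im); np.save("/tmp/w1.npy",P)
print(im["hand_eye"])
Q=P.reshape(-1,3); B=Q[(Q[:,2]>.101)&(Q[:,2]<.115)&(abs(Q[:,0]-.667)<.03)&(abs(Q[:,1]+.042)<.03)]
print(len(B), np.median(B,0), cv2.minEnclosingCircle((B[:,:2]*1000).astype(np.float32)) if len(B) else 0)
E
```

```text
[[ 7.29453204e-04 -9.65656953e-01 -2.59819395e-01  7.17672074e-02]
 [ 9.99999383e-01  4.86726390e-04  9.98547592e-04 -8.55765235e-04]
 [-8.37793469e-04 -2.59819963e-01  9.65656712e-01 -1.61589314e-01]
 [ 0.00000000e+00  0.00000000e+00  0.00000000e+00  1.00000000e+00]]
459 [ 0.67233534 -0.04023342  0.10742223] ((671.8621215820312, -40.796600341796875), 11.937395095825195)
```

View pics/w1.png

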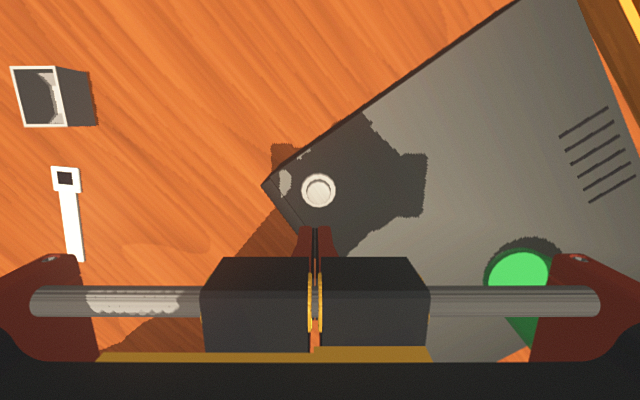

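The wrist view shows the round button at (318,190), with the till's left edge behind it and the jar at (520,275). The circle fit puts the button at (0.672, -0.041).

Request:
send_rows([
  [[0.08,0.02,-0.45,0,0,0,1],[0,0,-0.6,0,0,0,1],[0,0,-0.5,0,0,0,1],[0,0,-0.25,0,0,0,1],[0,0,-0.05,0,0,0,1],[0,0,-0.04,0,0,0,1],[0,0,-0.04,0,0,0,1],[0,0,-0.04,0,0,0,1],[0,0,-0.04,0,0,0,1],[0,0,-0.03,0,0,0,1],[0,0,0,0,0,0,1]],
])

```text
time: 4.12
tcp_pos: [0.6731, -0.0403, 0.1009]
tcp_rot: [[0.638, 0.77, 0.002], [0.77, -0.638, -0.0], [0.001, 0.001, -1.0]]
force: [2.0, 0.2, 3.9]
gripper_width: 0.0004
finger_force: 2.0
```

Request:
send_rows([
  [[0,0,0.6,0,0,0,1],[0,0,0.7,0,0,0,0],[-0.43,0.64,0,0,0,0,-1],[-0.43,0.64,0,0,0,0,-1],[-0.43,0.64,0,0,0,0,-1],[-0.43,0.64,0,0,0,0,-1],[-0.43,0.64,0,0,0,0,-1],[-0.43,0.64,0,0,0,0,-1],[-0.43,0.64,0,0,0,0,-1],[0,0,0,0,0,0,-1]],
])

```text
time: 5.38
tcp_pos: [0.489, 0.2323, 0.1783]
tcp_rot: [[0.633, 0.774, -0.001], [0.774, -0.633, 0.001], [0.0, -0.002, -1.0]]
force: [0.4, -1.0, 0.9]
gripper_width: 0.0861
finger_force: 0.0
```

```bash
python3 - <<'E'
from h import *
print(ctrl.read_state()["tcp_pos"])
im=cam("wrist"); P=cloud(im).reshape(-1,3)
Q=P[(np.hypot(P[:,0]-.493,P[:,1]-.228)<.055)&(P[:,2]>.038)&(P[:,2]<.052)]
print(len(Q),cv2.minAreaRect((Q[:,:2]*1000).astype(np.float32)))
t=cam("top"); save(t,"pics/t2.png"); P=cloud(t); np.save("/tmp/t2.npy",P)
Q=P.reshape(-1,3)
# till frame
yaw=np.deg2rad(-5); o=np.array([.776,-.183]); R=np.array([[np.cos(yaw),-np.sin(yaw)],[np.sin(yaw),np.cos(yaw)]])
L=(Q[:,:2]-o)@R
m=(L[:,0]>-.33)&(L[:,0]<-.17)&(abs(L[:,1])<.2)&(Q[:,2]>.008)
print("drawer x range",np.percentile(L[m][:,0],[0,1,50]),m.sum())
c=cv2.resize(t["color"][140:230,315:440,::-1],None,fx=6,fy=6,interpolation=cv2.INTER_CUBIC); cv2.imwrite("pics/t2c.png",c)
E
```

```text
[0.48903164 0.23231335 0.17833811]
711 ((494.0655822753906, 229.1841278076172), (63.9198112487793, 50.12156295776367), 50.66084289550781)
drawer x range [-0.32495669 -0.30545692 -0.2436954 ] 3241
```

View pics/t2c.png

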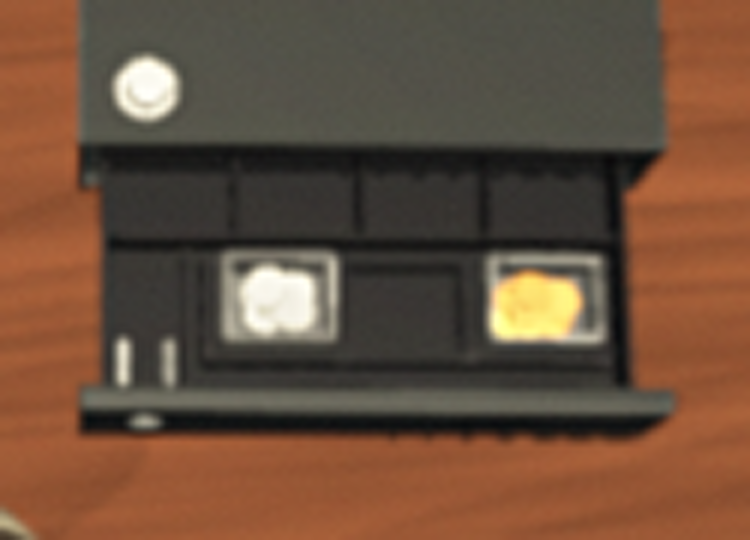

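The crop (scale 6, offset 315,140) shows the drawer open. A cup of white coins stands at (280,298) and one of gold coins at (547,298), with the empty bay between them at about (405,308). Next is picking up the cup.

Request:
send_rows([
  [[0.08,-0.063,-0.5,0,0,0,-1],[0,0,-0.7,0,0,0,-1],[0,0,-0.6,0,0,0,-1],[0,0,-0.4,0,0,0,-1],[0,0,-0.3,0,0,0,-1],[0,0,-0.17,0,0,0,-1],[0,0,0,0,0,0,-1],[0,0,0,0,0,0,0],[0,0,0,0,0,0,0.5],[0,0,0,0,0,0,1],[0,0,0,0,0,0,1],[0,0,0,0,0,0,1],[0,0,0,0,0,0,1]],
])

```text
time: 7.1
tcp_pos: [0.4965, 0.225, 0.0183]
tcp_rot: [[0.638, 0.77, 0.0], [0.77, -0.638, 0.0], [0.0, 0.0, -1.0]]
force: [-1.3, 0.2, 4.3]
gripper_width: 0.0499
finger_force: 30.0
```

Request:
send_rows([
  [[0,0,0.3,0,0,0,1],[0,0,0.7,0,0,0,1],[0,0,0.9,0,0,0,1],[0,0,0.8,0,0,0,1],[0.068,-0.4,0.17,0,0,0.3465,1],[0.068,-0.8,0,0,0,0.3465,1],[0.068,-0.85,0,0,0,0.3465,1],[0.068,-0.9,0,0,0,0.3465,1],[0.068,-0.9,0,0,0,0.3465,1],[0.068,-0.9,0,0,0,0.3465,1],[0.068,-0.9,0,0,0,0.3465,1],[0.068,-0.85,0,0,0,0.3465,1],[0.068,-0.8,0,0,0,0.3465,1],[0.068,-0.4,0,0,0,0.3465,1],[0,0,0,0,0,0,1],[0,0,0,0,0,0,1]],
])

```text
time: 9.1
tcp_pos: [0.5373, -0.2357, 0.1907]
tcp_rot: [[0.087, 0.996, 0.0], [0.996, -0.087, 0.001], [0.001, 0.0, -1.0]]
force: [-0.3, -0.2, 0.0]
gripper_width: 0.0502
finger_force: 30.0
```

```bash
python3 - <<'E'
from h import *
s=ctrl.read_state(); print(s["tcp_pos"],s["gripper_width"])
im=cam("wrist"); save(im,"pics/w3.png"); P=cloud(im); np.save("/tmp/w3.npy",P); np.save("/tmp/w3c.npy",im["c2w"])
yaw=np.deg2rad(-5); o=np.array([.776,-.183]); R=np.array([[np.cos(yaw),-np.sin(yaw)],[np.sin(yaw),np.cos(yaw)]])
Q=P.reshape(-1,3); L=np.c_[(Q[:,:2]-o)@R,Q[:,2]]
# height map in till frame 1mm, x -0.32..-0.14, y -.13..0.17
H=np.zeros((180,300),np.uint8)
m=(L[:,0]>-.32)&(L[:,0]<-.14)&(abs(L[:,1]-.02)<.15)&(L[:,2]<.11)
ix=((L[m,0]+.32)*1000).astype(int); iy=((.17-L[m,1])*1000).astype(int)
np.maximum.at(H,(179-ix,iy),np.clip(L[m,2]*2200,0,255).astype(np.uint8))
cv2.imwrite("pics/H3.png",cv2.resize(np.hstack([cv2.applyColorMap(H,cv2.COLORMAP_JET)]),None,fx=2.6,fy=2.6,interpolation=cv2.INTER_NEAREST))
E
```

```text
[ 0.53732861 -0.23570265  0.19069699] 0.05019975416277826
```

View pics/w3.png

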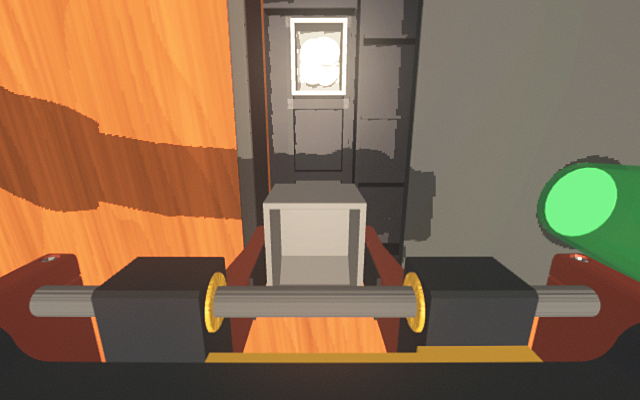

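View pics/H3.png

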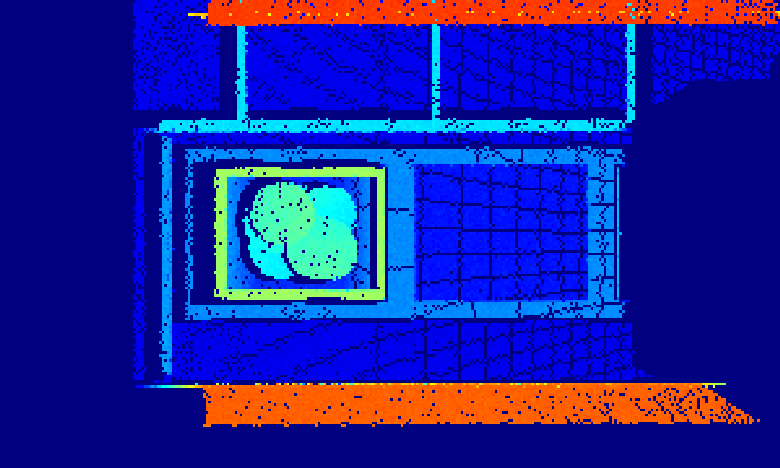

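The wrist view shows the held cup at (315,235) and the bay outline at about (318,140) between the walls, with the left neighbour cup at (320,58). The height map gives a clear bay of 67 x 52 mm. I'll fit it, and also the held cup.

```bash
python3 - <<'E'
from h import *
P=np.load("/tmp/w3.npy"); Q=P.reshape(-1,3)
yaw=np.deg2rad(-5); o=np.array([.776,-.183]); R=np.array([[np.cos(yaw),-np.sin(yaw)],[np.sin(yaw),np.cos(yaw)]])
L=np.c_[(Q[:,:2]-o)@R,Q[:,2]]
H=lambda a:a
x0,x1=-.32+(179-115.4)/1000,-.32+(180-63.1)/1000; y0,y1=.17-.2262,.17-.1592
print("approx bay till", (x0+x1)/2,(y0+y1)/2)
c=[(x0+x1)/2,(y0+y1)/2]
m=(abs(L[:,0]-c[0])<.030)&(abs(L[:,1]-c[1])<.037)&(L[:,2]<.024)&(L[:,2]>.01)
r=cv2.minAreaRect((Q[m,:2]*1000).astype(np.float32)); print("bay floor world",r, np.median(Q[m,2]))
m2=m  # robust edges via percentiles in till frame
print(np.percentile(L[m,0],[0,.5,99.5,100]),np.percentile(L[m,1],[0,.5,99.5,100]))
# wall tops
w=(abs(L[:,0]-c[0])<.04)&(abs(L[:,1]-c[1])<.045)&(L[:,2]<.036)&(L[:,2]>.027); print("wall z",np.median(L[w,2]))
# panel: outer face edge fit
p=(L[:,2]>.086)&(L[:,2]<.096)&(L[:,0]<-.27)&(abs(L[:,1])<.13)
A=L[p]; print("panel z",np.median(A[:,2]),"x",np.percentile(A[:,0],[1,99]))
ys=np.arange(-.06,.09,.01); e=[np.percentile(A[abs(A[:,1]-y)<.005,0],95) for y in ys]; print("panel yaw corr deg",np.rad2deg(np.arctan(-np.polyfit(ys,e,1)[0])))
# held cup rim
k=(Q[:,2]>.207)&(Q[:,2]<.23)&(abs(Q[:,0]-.537)<.05)&(abs(Q[:,1]+.236)<.05)
print(k.sum(),np.median(Q[k,2])); 
k2=(Q[:,2]>.165)&(Q[:,2]<.225)&(abs((Q[:,:2]-[.5373,-.2357])@R[:,0])<.02)&(abs(Q[:,1]+.236)<.05)
B=(Q[k2][:,:2]-[.5373,-.2357])@R; print("cup along till y rel tcp",np.percentile(B[:,1],[1,50,99]))
k3=k&(abs((Q[:,:2]-[.5373,-.2357])@R[:,1])<.04); print(cv2.minAreaRect((Q[k3,:2]*1000).astype(np.float32)))
B=np.c_[(Q[k3][:,:2]-[.5373,-.2357])@R,Q[k3,2]]; print(np.percentile(B,[1,50,99],axis=0))
E
```

```text
approx bay till -0.22975 -0.022699999999999998
bay floor world ((545.50537109375, -185.57235717773438), (67.4499282836914, 53.277671813964844), 85.12628173828125) 0.016642905904903055
[-0.2560579  -0.25588893 -0.20286584 -0.20268389] [-0.05635533 -0.056176    0.01099421  0.01106861]
wall z 0.03065951537088324
panel z 0.09038494480240677 x [-0.30277984 -0.28787936]
panel yaw corr deg 0.14859460994648735
3545 0.21680235325248895
cup along till y rel tcp [-0.02733324  0.00256381  0.03394076]
((538.1082763671875, -226.8660430908203), (50.52787780761719, 70.7820816040039), 84.95436096191406)
[[-0.03334905 -0.01072943  0.20739486]
 [-0.00024015  0.01267364  0.21680235]
 [ 0.03330244  0.03394338  0.22954152]]
```

```bash
python3 - <<'E'
from h import *
P=np.load("/tmp/w3.npy"); Q=P.reshape(-1,3); t=np.array([.5373,-.2357])
yaw=np.deg2rad(-5); R=np.array([[np.cos(yaw),-np.sin(yaw)],[np.sin(yaw),np.cos(yaw)]])
B=np.c_[(Q[:,:2]-t)@R,Q[:,2]]
k=(abs(B[:,0])<.035)&(B[:,1]>.0265)&(B[:,1]<.04)&(B[:,2]>.205)
print(k.sum(),np.percentile(B[k],[0,2,50,98,100],axis=0).round(4))
k=(abs(B[:,0])<.02)&(B[:,1]>.02)&(B[:,1]<.04)&(B[:,2]>.21); print(np.percentile(B[k,1],[1,50,99,100]))
print("bay rel tcp till", (np.array([.5455,-.1856])-t)@R)
E
```

```text
11895 [[-3.500e-02  2.650e-02  2.050e-01]
 [-3.410e-02  2.670e-02  2.096e-01]
 [ 2.000e-04  3.010e-02  2.871e-01]
 [ 3.410e-02  3.480e-02  2.950e-01]
 [ 3.500e-02  3.540e-02  3.113e-01]]
[0.02012998 0.02447927 0.03375036 0.03413937]
bay rel tcp till [0.00380229 0.05062403]
```

Request:
send_rows([
  [[0.034,0.206,0,0,0,0,1],[0.05,0.3,-0.2,0,0,0,1],[0.05,0.3,-0.4,0,0,0,1],[0,0,-0.6,0,0,0,1],[0,0,-0.5,0,0,0,1],[0,0,-0.4,0,0,0,1],[0,0,-0.15,0,0,0,1],[0,0,0,0,0,0,1],[0,0,-0.04,0,0,0,1],[0,0,-0.04,0,0,0,1],[0,0,-0.04,0,0,0,1],[0,0,-0.04,0,0,0,1],[0,0,-0.03,0,0,0,1],[0,0,0,0,0,0,1]],
])

```text
time: 10.9
tcp_pos: [0.5463, -0.1875, 0.0456]
tcp_rot: [[0.087, 0.996, 0.002], [0.996, -0.087, 0.001], [0.001, 0.002, -1.0]]
force: [-3.1, 4.7, 12.4]
gripper_width: 0.05
finger_force: 30.0
```

Upward force came early, so the cup is touching a wall edge. I'll back off a little and compare the cup with the bay in a single depth frame.

Request:
send_rows([
  [[0,0,0.06,0,0,0,1],[0,0,0.1,0,0,0,1],[0,0,0,0,0,0,1],[0,0,0,0,0,0,1]],
])

```text
time: 11.4
tcp_pos: [0.5453, -0.189, 0.0533]
tcp_rot: [[0.088, 0.996, -0.0], [0.996, -0.088, -0.0], [-0.0, -0.0, -1.0]]
force: [-0.1, -0.2, -0.3]
gripper_width: 0.0498
finger_force: 30.0
```

```bash
python3 - <<'E'
from h import *
s=ctrl.read_state(); t=s["tcp_pos"]; print(t,s["force"],s["tcp_rot"][:,1])
im=cam("wrist"); save(im,"pics/w4.png"); P=cloud(im); Q=P.reshape(-1,3); np.save("/tmp/w4.npy",P)
yaw=np.deg2rad(-4.9); R=np.array([[np.cos(yaw),-np.sin(yaw)],[np.sin(yaw),np.cos(yaw)]])
B=np.c_[(Q[:,:2]-t[:2])@R,Q[:,2]-t[2]]
# heightmap y 0..120mm, x +-60
k=(abs(B[:,0])<.02)&(B[:,1]>.015)&(B[:,1]<.06)&(B[:,2]<.04)
for y in np.arange(.022,.060,.001):
    j=k&(abs(B[:,1]-y)<.0005)
    if j.sum(): print(round(y*1000,1),j.sum(),(np.percentile(B[j,2]+t[2],[5,50,95])*1000).round(1))
j=(B[:,1]>.028)&(B[:,1]<.038)&(abs(B[:,0])<.035)&(abs(B[:,2]-.027)<.006)
print("rim strip x",np.percentile(B[j,0],[0,1,50,99,100]),j.sum())
c=cv2.resize(im["color"][120:300,200:440,::-1],None,fx=3.2,fy=3.2); cv2.imwrite("pics/w4c.png",c)
E
```

```text
[ 0.54529115 -0.1890152   0.05333474] [-0.065438   -0.18521946 -0.30770099] [ 9.96150554e-01 -8.76588082e-02 -7.98488811e-05]
22.0 5 [43.3 43.5 43.6]
28.0 58 [15.8 16.5 17.4]
29.0 77 [15.5 16.5 17.4]
30.0 93 [15.8 16.7 17.5]
31.0 68 [15.3 16.8 17.8]
32.0 331 [16.  38.4 78.7]
33.0 501 [16.2 53.  79.3]
34.0 627 [16.1 67.3 79.1]
35.0 292 [17.4 76.1 79.3]
38.0 113 [29.6 30.5 31.4]
39.0 74 [29.6 30.7 31.5]
40.0 119 [29.5 30.6 31.5]
41.0 69 [29.4 30.5 31.5]
42.0 124 [29.6 30.6 31.7]
43.0 73 [29.7 30.5 31.6]
44.0 55 [30.2 30.8 31.8]
49.0 132 [60.7 61.5 62.4]
50.0 145 [60.6 61.5 62.5]
51.0 127 [60.4 61.5 62.6]
52.0 541 [32.9 49.2 61.9]
53.0 122 [31.1 32.3 33.4]
54.0 128 [29.8 30.9 32.4]
55.0 126 [28.6 29.8 31. ]
56.0 77 [27.1 28.7 30.3]
57.0 115 [26.9 28.1 29.2]
58.0 96 [25.5 26.7 28. ]
59.0 56 [24.4 25.8 48. ]
rim strip x [-0.02501259 -0.02471183  0.00125465  0.02461586  0.02510473] 885
```

View pics/w4.png

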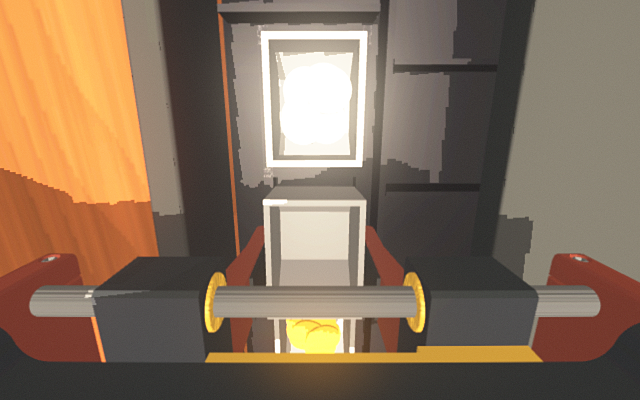

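The wrist view shows the cup at (315,240) sitting slightly tilted in the grip. Next I'll fit the tilt of its outer wall before and after contact.

```bash
python3 - <<'E'
from h import *
yaw=np.deg2rad(-4.9); R=np.array([[np.cos(yaw),-np.sin(yaw)],[np.sin(yaw),np.cos(yaw)]])
for f,t in (("/tmp/w3.npy",[.5373,-.2357,.1907]),("/tmp/w4.npy",[.5453,-.1890,.0533])):
    t=np.array(t); Q=np.load(f).reshape(-1,3); B=np.c_[(Q[:,:2]-t[:2])@R,Q[:,2]-t[2]]
    k=(abs(B[:,0])<.02)&(B[:,1]>.028)&(B[:,1]<.037)&(B[:,2]<.022)&(B[:,2]>-.012)
    p=np.polyfit(B[k,2],B[k,1],1); e=B[k,1]-np.polyval(p,B[k,2]); k2=abs(e)<.001; p=np.polyfit(B[k][k2,2],B[k][k2,1],1)
    print(f,k.sum(),"slope deg",np.rad2deg(np.arctan(p[0])),"y at z -18,0,19,27mm",np.polyval(p,[-.018,0,.019,.027])*1e3)
    r=(abs(B[:,0])<.02)&(B[:,1]>.026)&(B[:,1]<.037)&(B[:,2]>.022)&(B[:,2]<.034)
    print(np.percentile(B[r],[2,50,98],axis=0)*1e3)
    # bay edge +y: wall top z~.0306
    w=(abs(B[:,0])<.02)&(abs(B[:,2]+t[2]-.0306)<.0015)&(B[:,1]>.03)&(B[:,1]<.1); print("wall top y",np.percentile(B[w,1],[0,1,50])*1e3)
E
```

```text
/tmp/w3.npy 1070 slope deg 0.0004819657070149961 y at z -18,0,19,27mm [33.68765933 33.68781074 33.68797057 33.68803786]
[[-19.13729928  30.98817098  22.27705071]
 [ -0.18218468  32.89947299  26.05893016]
 [ 19.14800533  33.97134017  27.39213734]]
wall top y [84.88380794 84.90289243 89.94355044]
/tmp/w4.npy 778 slope deg 3.9186981577637114 y at z -18,0,19,27mm [31.95915938 33.19217791 34.49369746 35.04170569]
[[-19.07997293  31.7893928   22.34543506]
 [  1.24659822  33.82106161  25.15937037]
 [ 19.21570366  35.09388735  26.35279641]]
wall top y [37.57519531 37.69065531 42.33219503]
```

The cup was upright before contact, and the -y wall tilted it 3.9°. I'll turn the tool to bring it upright and shift +y 2.3 mm.

Request:
send_rows([
  [[0,0,0.05,0,0,0,1],[0,0.038,0,0.2,-0.017,0,1],[0,0,0,0.188,-0.016,0,1],[0,0,0,0,0,0,1],[0,0,0,0,0,0,1]],
])

```text
time: 12.08
tcp_pos: [0.5454, -0.1864, 0.0564]
tcp_rot: [[0.087, 0.996, 0.006], [0.994, -0.087, 0.067], [0.067, -0.0, -0.998]]
force: [0.0, 0.4, -0.7]
gripper_width: 0.0494
finger_force: 30.0
```

```bash
python3 - <<'E'
from h import *
yaw=np.deg2rad(-4.9); R=np.array([[np.cos(yaw),-np.sin(yaw)],[np.sin(yaw),np.cos(yaw)]])
s=ctrl.read_state(); t=s["tcp_pos"]; print(t)
Q=cloud(cam("wrist")).reshape(-1,3); B=np.c_[(Q[:,:2]-t[:2])@R,Q[:,2]-t[2]]
k=(abs(B[:,0])<.02)&(B[:,1]>.028)&(B[:,1]<.039)&(B[:,2]<.022)&(B[:,2]>-.012)
p=np.polyfit(B[k,2],B[k,1],1); e=B[k,1]-np.polyval(p,B[k,2]); k2=abs(e)<.001; p=np.polyfit(B[k][k2,2],B[k][k2,1],1)
print(k.sum(),"slope deg",np.rad2deg(np.arctan(p[0])),"y at z -18,0,19,27mm",np.polyval(p,[-.018,0,.019,.027])*1e3)
j=(B[:,1]>.028)&(B[:,1]<.037)&(abs(B[:,0])<.035)&(abs(B[:,2]-.027)<.006)
print("rim x",np.percentile(B[j,0],[.5,50,99.5])*1e3,"rim z",np.percentile(B[j,2],[2,50,98])*1e3)
w=(abs(B[:,0])<.02)&(abs(B[:,2]+t[2]-.0306)<.0015)&(B[:,1]>.03)&(B[:,1]<.06); print("wall top y",np.percentile(B[w,1],[0,1,50])*1e3)
n=(abs(B[:,0])<.02)&(B[:,2]+t[2]>.057)&(B[:,2]+t[2]<.066)&(B[:,1]>.036)&(B[:,1]<.08);print("neighbour rim y",np.percentile(B[n,1],[0,1])*1e3, "bay centre rel",(np.array([.5455,-.1856])-t[:2])@R*1e3)
E
```

```text
[ 0.54536774 -0.18643629  0.05644702]
746 slope deg 0.08481314249499544 y at z -18,0,19,27mm [33.05612762 33.08277248 33.1108976  33.12273976]
rim x [-24.92017434   0.75655311  24.7373148 ] rim z [21.7003581  27.13544856 28.70811358]
wall top y [35.0461862  35.15780972 41.08115326]
neighbour rim y [46.43078242 46.50931146] bay centre rel [0.06034419 0.84453222]
```

Upright and within about 0.3 mm of centred. Lowering now.

Request:
send_rows([
  [[0,0.005,-0.05,0,0,0,1],[0,0,-0.05,0,0,0,1],[0,0,-0.04,0,0,0,1],[0,0,-0.04,0,0,0,1],[0,0,-0.04,0,0,0,1],[0,0,0,0,0,0,1]],
])

```text
time: 12.88
tcp_pos: [0.5453, -0.1862, 0.043]
tcp_rot: [[0.087, 0.996, 0.005], [0.994, -0.087, 0.068], [0.068, -0.0, -0.998]]
force: [-0.1, 0.3, -0.2]
gripper_width: 0.0497
finger_force: 30.0
```

Request:
send_rows([
  [[0,0,-0.04,0,0,0,1],[0,0,-0.04,0,0,0,1],[0,0,-0.03,0,0,0,1],[0,0,-0.02,0,0,0,1],[0,0,-0.015,0,0,0,1],[0,0,0,0,0,0,1]],
])

```text
time: 13.62
tcp_pos: [0.5454, -0.1863, 0.0345]
tcp_rot: [[0.087, 0.996, 0.006], [0.994, -0.087, 0.068], [0.068, -0.0, -0.998]]
force: [-0.5, 0.1, -0.7]
gripper_width: 0.05
finger_force: 30.0
```

Request:
send_rows([
  [[0,0,-0.01,0,0,0,1],[0,0,-0.01,0,0,0,1],[0,0,0,0,0,0,1]],
])

```text
time: 14.0
tcp_pos: [0.5455, -0.1863, 0.0342]
tcp_rot: [[0.087, 0.996, 0.006], [0.994, -0.087, 0.067], [0.068, 0.0, -0.998]]
force: [-3.0, 0.8, 6.9]
gripper_width: 0.0496
finger_force: 30.0
```

The cup is on the floor. I'll open partway, to about 64 mm, and lift clear.

Request:
send_rows([
  [[0,0,0,0,0,0,0.4],[0,0,0,0,0,0,-0.2],[0,0,0,0,0,0,-0.45],[0,0,0,0,0,0,-0.45],[0,0,0,0,0,0,-0.45],[0,0,0.1,0,0,0,-0.45],[0,0,0.3,0,0,0,-0.45],[0,0,0.5,0,0,0,-0.45],[0,0,0.6,-0.19,0.016,0,-0.45],[0,-0.3,0.6,-0.198,0.017,0,0],[0,-0.5,0.3,0,0,0,1],[0,-0.4,0,0,0,0,1],[0,0,0,0,0,0,1]],
])

```text
time: 15.62
tcp_pos: [0.5451, -0.2603, 0.1787]
tcp_rot: [[0.091, 0.996, 0.001], [0.996, -0.091, -0.001], [-0.001, 0.001, -1.0]]
force: [0.1, -0.6, -0.4]
gripper_width: 0.0275
finger_force: 0.0
```

```bash
python3 - <<'E'
from h import *
yaw=np.deg2rad(-4.9); R=np.array([[np.cos(yaw),-np.sin(yaw)],[np.sin(yaw),np.cos(yaw)]]); b=np.array([.5455,-.1856])
im=cam("wrist"); save(im,"pics/w6.png"); Q=cloud(im).reshape(-1,3); B=np.c_[(Q[:,:2]-b)@R,Q[:,2]]
k=(abs(B[:,0])<.033)&(abs(B[:,1])<.040)&(B[:,2]>.05)&(B[:,2]<.075)
print(k.sum(),np.percentile(B[k],[1,50,99],axis=0)*1e3,cv2.minAreaRect((Q[k,:2]*1000).astype(np.float32)))
for q in (-1,1):
    a=k&(B[:,1]*q>.027); c=k&(B[:,0]*q>.021); print("rim z y-side",q,np.median(B[a,2]),a.sum()," x-side",np.median(B[c,2]),c.sum())
n=(abs(B[:,0])<.033)&(abs(B[:,1])>.044)&(abs(B[:,1])<.12)&(B[:,2]>.057)&(B[:,2]<.066); print("neighbours rim z",np.median(B[n,2]))
p=(B[:,2]>.086)&(B[:,2]<.096)&(B[:,0]<-.04)&(B[:,0]>-.1)&(abs(B[:,1])<.1); print("panel x rel bay",np.percentile(B[p,0],[1,99])*1e3)
E
```

```text
1078 [[-24.92233562 -31.4048904   50.29503151]
 [ -0.6766667    6.85813863  61.32446507]
 [ 24.86389169  32.48090999  63.1103624 ]] ((545.5006103515625, -185.0596160888672), (64.0785140991211, 50.19655227661133), 84.79071044921875)
rim z y-side -1 0.06134747444160371 222  x-side 0.06134156324377821 323
rim z y-side 1 0.0611788279549379 340  x-side 0.06149020167471975 304
neighbours rim z 0.061414846054157646
panel x rel bay [-73.25217904 -58.48304314]
```

View pics/w6.png

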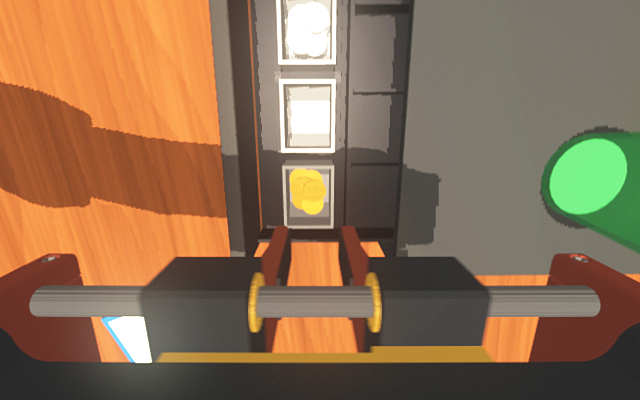

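The cup (307,115) sits flush between its neighbours at (308,30) and (308,195). Its rim z of 61.3 mm matches theirs and its outline is square with the bay. Next I'll go in front of the panel.

Request:
send_rows([
  [[-0.3,0.3,0,0,0,0,1],[-0.6,0.55,0,0,0,0,1],[-0.65,0.55,0,0,0,0,1],[-0.42,0.4,0,0,0,0,1],[0,0,-0.4,0,0,0,1],[0,0,-0.7,0,0,0,1],[0,0,-0.7,0,0,0,1],[0,0,-0.35,0,0,0,1],[0.1,-0.009,0,0,0,0,1],[0.1,-0.009,0,0,0,0,1],[0,0,0,0,0,0,1]],
])

```text
time: 17.05
tcp_pos: [0.4407, -0.1513, 0.0495]
tcp_rot: [[0.087, 0.996, 0.002], [0.996, -0.087, -0.001], [-0.0, 0.003, -1.0]]
force: [-0.3, -0.1, -0.9]
gripper_width: 0.0002
finger_force: 0.0
```

Request:
send_rows([
  [[0.07,-0.006,0,0,0,0,1],[0.06,-0.005,0,0,0,0,1],[0.05,-0.004,0,0,0,0,1],[0.04,-0.004,0,0,0,0,1],[0.04,-0.004,0,0,0,0,1],[0.04,-0.004,0,0,0,0,1],[0.04,-0.004,0,0,0,0,1],[0.06,-0.005,0,0,0,0,1],[0.08,-0.007,0,0,0,0,1],[0.1,-0.009,0,0,0,0,1],[0.1,-0.009,0,0,0,0,1],[0.1,-0.009,0,0,0,0,1]],
])

```text
time: 18.55
tcp_pos: [0.485, -0.1554, 0.0482]
tcp_rot: [[0.087, 0.996, -0.003], [0.996, -0.087, 0.0], [-0.0, -0.003, -1.0]]
force: [-4.8, 0.7, 4.8]
gripper_width: 0.0005
finger_force: 2.9
```

Request:
send_rows([
  [[0.12,-0.0105,0,0,0,0,1],[0.12,-0.0105,0,0,0,0,1],[0.12,-0.0105,0,0,0,0,1],[0.12,-0.0105,0,0,0,0,1],[0.12,-0.0105,0,0,0,0,1],[0.12,-0.0105,0,0,0,0,1],[0.12,-0.0105,0,0,0,0,1],[0.12,-0.0105,0,0,0,0,1],[0.12,-0.0105,0,0,0,0,1],[0.12,-0.0105,0,0,0,0,1],[0.12,-0.0105,0,0,0,0,1],[0.06,-0.005,0,0,0,0,1]],
])

```text
time: 20.05
tcp_pos: [0.5681, -0.1626, 0.0482]
tcp_rot: [[0.087, 0.996, -0.002], [0.996, -0.087, 0.0], [-0.0, -0.002, -1.0]]
force: [-6.3, 1.0, 4.6]
gripper_width: 0.0001
finger_force: 3.1
```

Request:
send_rows([
  [[0.05,-0.0044,0,0,0,0,1],[0.05,-0.0044,0,0,0,0,1],[0.05,-0.0044,0,0,0,0,1],[0.04,-0.0035,0,0,0,0,1],[0.04,-0.0035,0,0,0,0,1],[0.04,-0.0035,0,0,0,0,1],[0.03,-0.0026,0,0,0,0,1],[0.03,-0.0026,0,0,0,0,1]],
])

```text
time: 21.05
tcp_pos: [0.5869, -0.1643, 0.0482]
tcp_rot: [[0.087, 0.996, -0.004], [0.996, -0.087, 0.0], [-0.0, -0.004, -1.0]]
force: [-11.5, 2.5, 9.7]
gripper_width: 0.0006
finger_force: 6.1
```

Request:
send_rows([
  [[0.02,-0.0017,0,0,0,0,1],[0.02,-0.0017,0,0,0,0,1],[0.02,-0.0017,0,0,0,0,1],[0.02,-0.0017,0,0,0,0,1],[0.02,-0.0017,0,0,0,0,1]],
])

```text
time: 21.68
tcp_pos: [0.5913, -0.1646, 0.0482]
tcp_rot: [[0.087, 0.996, -0.007], [0.996, -0.087, 0.0], [-0.0, -0.006, -1.0]]
force: [-13.8, 1.6, 12.0]
gripper_width: 0.0003
finger_force: 8.0
```

Request:
send_rows([
  [[0.02,-0.0017,0.01,0,0,0,1],[0.02,-0.0017,0.01,0,0,0,1],[0.02,-0.0017,0,0,0,0,1],[0.02,-0.0017,0,0,0,0,1]],
])

```text
time: 22.18
tcp_pos: [0.5967, -0.1651, 0.0484]
tcp_rot: [[0.087, 0.996, -0.005], [0.996, -0.087, 0.001], [0.0, -0.005, -1.0]]
force: [-6.7, 1.3, 0.4]
gripper_width: 0.0004
finger_force: 3.6
```

Request:
send_rows([
  [[0.02,-0.0017,0,0,0,0,1],[0.02,-0.0017,0,0,0,0,1],[0.015,-0.0013,0,0,0,0,1]],
])

```text
time: 22.55
tcp_pos: [0.6002, -0.1654, 0.0483]
tcp_rot: [[0.087, 0.996, -0.005], [0.996, -0.087, 0.001], [0.0, -0.005, -1.0]]
force: [-8.7, 0.9, 0.6]
gripper_width: 0.0005
finger_force: 4.3
```

Request:
send_rows([
  [[0.015,-0.0013,0,0,0,0,1],[0.015,-0.0013,0,0,0,0,1]],
])

```text
time: 22.8
tcp_pos: [0.6009, -0.1654, 0.0483]
tcp_rot: [[0.087, 0.996, -0.007], [0.996, -0.087, 0.001], [0.0, -0.007, -1.0]]
force: [-12.8, 2.6, 5.9]
gripper_width: 0.0005
finger_force: 6.5
```

Request:
send_rows([
  [[0.012,-0.001,0,0,0,0,1],[0,0,0,0,0,0,1]],
])

```text
time: 23.05
tcp_pos: [0.6012, -0.1655, 0.0483]
tcp_rot: [[0.087, 0.996, -0.008], [0.996, -0.087, 0.001], [-0.0, -0.008, -1.0]]
force: [-12.1, 2.3, 4.7]
gripper_width: 0.0004
finger_force: 6.7
```

Request:
send_rows([
  [[0.015,-0.0013,0,0,0,0,1],[0.01,-0.001,0,0,0,0,1],[0,0,0,0,0,0,1]],
])

```text
time: 23.42
tcp_pos: [0.6017, -0.1655, 0.0483]
tcp_rot: [[0.087, 0.996, -0.01], [0.996, -0.087, 0.001], [-0.0, -0.01, -1.0]]
force: [-15.9, 3.2, 8.7]
gripper_width: 0.0006
finger_force: 8.7
```

Request:
send_rows([
  [[0.012,-0.001,0.005,0,0,0,1],[0.008,-0.001,0,0,0,0,1],[0,0,0,0,0,0,1]],
])

```text
time: 23.8
tcp_pos: [0.6019, -0.1655, 0.0483]
tcp_rot: [[0.088, 0.996, -0.012], [0.996, -0.088, 0.001], [-0.0, -0.012, -1.0]]
force: [-19.0, 3.4, 8.8]
gripper_width: 0.0008
finger_force: 10.3
```

Request:
send_rows([
  [[0.012,-0.001,0,0,0,0,1],[0,0,0,0,0,0,1]],
])

```text
time: 24.05
tcp_pos: [0.6022, -0.1656, 0.0483]
tcp_rot: [[0.088, 0.996, -0.013], [0.996, -0.088, 0.001], [-0.0, -0.013, -1.0]]
force: [-20.3, 3.3, 10.7]
gripper_width: 0.0004
finger_force: 11.2
```

Request:
send_rows([
  [[0.009,-0.001,0,0,0,0,1],[0,0,0,0,0,0,1]],
])

```text
time: 24.3
tcp_pos: [0.6023, -0.1656, 0.0483]
tcp_rot: [[0.088, 0.996, -0.014], [0.996, -0.088, 0.001], [-0.0, -0.014, -1.0]]
force: [-22.3, 3.0, 12.2]
gripper_width: 0.0002
finger_force: 12.0
```

Request:
send_rows([
  [[-0.04,0.0035,0,0,0,0,1],[-0.04,0.0035,0,0,0,0,1],[-0.05,0.0044,0,0,0,0,1],[-0.05,0.0044,0,0,0,0,1],[-0.04,0.0035,0,0,0,0,1],[0,0,0,0,0,0,1]],
])

```text
time: 25.05
tcp_pos: [0.5961, -0.1653, 0.05]
tcp_rot: [[0.087, 0.996, 0.001], [0.996, -0.087, -0.0], [-0.0, 0.001, -1.0]]
force: [0.3, 1.2, 0.4]
gripper_width: 0.0002
finger_force: 0.0
```

```bash
python3 - <<'E'
from h import *
R0=np.deg2rad(-4.9); R=np.array([[np.cos(R0),-np.sin(R0)],[np.sin(R0),np.cos(R0)]])
a=np.load("/tmp/top.npy"); b=cloud(cam("top"))
for n,P in (("before",a),("now",b)):
    Q=P.reshape(-1,3); L=np.c_[(Q[:,:2]-[.776,-.183])@R,Q[:,2]]
    m=(L[:,0]>-.34)&(L[:,0]<-.13)&(L[:,1]>.03)&(L[:,1]<.165)&(L[:,2]>.08)&(L[:,2]<.103); print(n,m.sum(),np.percentile(L[m,0],[0,1,5]))
E
```

```text
before 421 [-0.16681096 -0.16604153 -0.16513482]
now 420 [-0.16665709 -0.16608183 -0.1651443 ]
```

No force 6 mm back, and the drawer face is at its original position, so it has latched. I'll back away.

Request:
send_rows([
  [[-0.2,0.02,0,0,0,0,1],[-0.5,0.04,0,0,0,0,1],[-0.5,0.04,0,0,0,0,1],[-0.5,0.04,0.3,0,0,0,1],[0,0,0.7,0,0,0,1],[0,0,0.7,0,0,0,1],[0,0,0,0,0,0,1]],
])

```text
time: 25.98
tcp_pos: [0.4953, -0.1572, 0.155]
tcp_rot: [[0.088, 0.996, 0.006], [0.996, -0.088, -0.002], [-0.002, 0.006, -1.0]]
force: [0.2, -0.4, -1.7]
gripper_width: 0.0005
finger_force: 0.0
```

```bash
python3 - <<'E'
from h import *
im=cam("top"); save(im,"pics/t9.png")
im=cam("side"); save(im,"pics/s9.png")
E
```

```text
(no output)
```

View pics/s9.png

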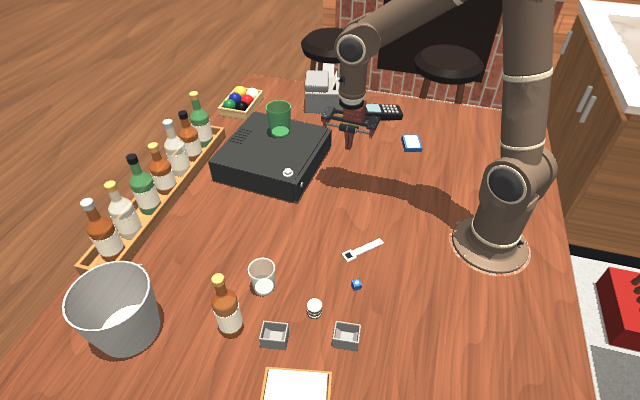

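The drawer (270,155) is shut, the cup is gone from (316,260), the other things are where they were, and the gripper (348,130) touches nothing.

```bash
python3 -c "
from station import job; print(job.sign_off())"
```

```text
the job is handed in; nothing more can be done
None
```

The job is handed in at about 26 s: the coin cup sits flush in the middle bay and the drawer is latched shut (about 22 N push at the end), with nothing else on the bar moved; on the first lowering the cup caught a bay wall at about 12 N and tilted, so I backed off, straightened it and lowered it again.

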